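# Key a rack tag into the marking anvil and stamp it

### The arm

A 6-joint arm with a two-finger parallel gripper is mounted at the origin on the work surface. World frame = base frame: x ahead of the robot, y to its left, z up, the work surface at z = 0. Lengths are in m, angles in degrees, forces in N, time in s.
With the tool pointing down it reaches from about 0.325 to 0.775 m from the base axis. Payload 5.5 kg.
Tool frame: the origin (TCP) lies at the centre of the arm's flange, where the gripper is bolted on; the fingertips stand 182 mm ahead of it and the grasp point (between the pads) lies 163 mm ahead of it; z points along the fingers, y is the direction in which the jaws open and shut (so a half turn about z gives the same grasp; the last joint's range is limited). The gripper opens to 88 mm and grips with 3 to 60 N. Pads are 20 mm wide; open, the fingers measure 115 mm over their backs; the gripper's body (75 mm by 178 mm) begins 61 mm behind the grasp point.
Start: joints at [-75.098, 5.22, 70.514, -0, 104.267, -3.249], TCP at [0.187, -0.57, 0.405] pointing down, gripper open.
Joint ranges: [-164.24, 164.24], [-49.07, 125.15], [9.68, 141.18], [-86.29, 266.29], [3.28, 154.24], [-151.56, 151.56]. Speed limits (degrees/s): [147.25, 147.25, 172.46, 180, 180, 180].

### API

Orientations are given as [roll, pitch, yaw] about the fixed x, y, z axes, in that order (R = Rz(yaw) Ry(pitch) Rx(roll)).
In Python, from station import r gives the robot as it stands. The module is installed in compiled form; this text tells all that it offers. Calls block until the motion is done:
- r.reach(position, orientation): joint-space move of the TCP to a pose.
- r.servo_line(position, rotation=None, speed=0.15): straight line of the TCP; rotation=None keeps the orientation; speed is the mean speed in m/s.
- r.move_joints(angles): joint-space move.
- r.let_go() and r.grab(squeeze=None): open the fingers fully, or close them until they stop; squeeze is the grip in N (None keeps the last).
- r.wait(seconds).
- r.inverse_kinematics(position, orientation): joint angles nearest the present ones, or None.
- r.sense(): the state.
- r.snapshot(name): name is "scene" or "top"; returns a dict with "frame" (400x640x3 uint8, red, green, blue), "fx", "fy", "cx", "cy" (pixels), "R" (3x3) and "t" (3): a world point X has camera coordinates R X + t. Camera axes: x right, y down, z forward; pixel columns grow to the right and rows downward; lengths in m; the calibration is good to about 2 mm. A picture is of the moment at which its call begins. There is no depth.
A pose or a line that the arm cannot do raises r.IKError and nothing moves.
- r.hand_in(): hands the job in, once; it reports no verdict.
The state is a dict: "clock": time; "joints": joint angles; "joint_vel": joint speeds; "joint_torque": joint torques, N m; "tcp_pos": TCP position; "orientation": TCP orientation; "contact_force": force on the tool from outside, world axes, zero at the start; "torque": the same for the moment, N m; "opening": finger opening in m.
Only numpy, scipy, OpenCV 4.12 (cv2) and the standard library are available. Lean on these libraries where they do the work, as an engineer would, in place of code of your own. Each camera call takes 0.05 s, during which the arm holds its last target. There are 200 camera calls.

### The job

Lay the notched blue tag flat in the grey anvil's nest, turned so that its notch goes over the orange key, and let go of it. Then take the orange-handled spring stamp, press it upright and steadily on the tag's red ring until its spring has given about half its travel, hold it there for a second without sliding or slamming it, and lift it straight off. Finish with the stamp standing upright in the middle of its round black pad and the tag still home in the nest, and leave the loose vials and the pen where they are.

Things in the scene. Friction and masses are not known exactly. Their poses are not given: they have to be found in the camera images.
- tag: Loose blue-anodised aluminium tag block, 50 x 34 mm and 14 mm thick, about 60 g, lying flat on the bench. Origin: centre of its underside. x runs along the 50 mm length towards the end that has the notch (10 mm wide, 9 mm deep, through the full thickness, in the middle of the +x end); y across the 34 mm width; z up.
- tag_mark (a point): Centre of the red ring (27 mm across, white inside with a red dot) on the tag's top face, where the stamp goes: in the tag's frame 8 mm towards -x from the middle (away from the notch), 14 mm above the underside.
- anvil: Grey marking anvil, fixed to the bench, 120 (x) x 90 (y) x 20 mm high, with one rectangular nest in the middle of its top. Origin: centre of its underside; its +x end is where the orange key is (an orange stripe on the top face points to it).
- nest (a point): Centre of the nest's floor, 15 mm above the bench; axes as the anvil's. The nest is 54 (x) x 38 (y) mm and 5 mm deep with 2.5 mm chamfered edges, so the tag has 2 mm play on every side and stands 9 mm proud of the anvil's top when home. An orange key, 6 mm wide and 4 mm high, reaches 8.5 mm into the nest from its +x wall: the tag's notch goes over it, so the tag fits one way round only.
- nest_mark (a point): Where the centre of the tag's ring will be with the tag home in the nest: 8 mm from the nest's centre towards the anvil's -x, 29 mm above the bench.
- stamp: Loose spring hand stamp, 100 mm tall, 150 g, standing upright on the rest pad. Orange plastic handle, 20 x 20 mm square with sides along the stamp's x and y, from 38 to 100 mm above the die face; below it a round steel sleeve 28 mm across (20 to 38 mm), then a gap through which the die slides up. Origin: on its axis at the height of the unpressed die face; z up along the axis.
- stamp_grip (a point): Point on the handle's axis to grip, 70 mm above the unpressed die face, 30 mm below the handle's top.
- die_face (a point): Centre of the flat underside of the stamp's die, a dark steel disc 24 mm across and 8 mm thick; it moves with the die.
- die (a joint): How far the die is pushed up into the stamp, in m: 0 unpressed, hard stop at 0.010. A spring holds it out: it starts to move at 3 N and takes 1 N more per mm (8 N at 5 mm, 13 N at the stop). A good mark needs more than 3 mm; more than 25 N on the tag spoils it.
- rest: Round black rest pad for the stamp, 66 mm across and 6 mm high, fixed to the bench. Origin: centre of its underside.
- rest_top (a point): Centre of the rest pad's top face (small white dot), 6 mm above the bench: the stamp's die stands here.
- vial_a: Loose standing vial with a red cap, 17 mm across, 48 mm tall, 15 g; leave it alone. Origin: centre of its underside.
- vial_b: Loose standing vial with a green cap, 17 mm across, 48 mm tall, 15 g; leave it alone. Origin: centre of its underside.
- pen: White marker pen with a blue cap, 105 x 13 x 13 mm, lying on the bench; leave it alone. Origin: middle of its underside; x along the pen.
There are look-alikes about, which are no part of the job. There is more than one size of the stamp; the one meant has the size given above.

How it is judged:
By the outcome, as a careful person would: the job done as asked, in the order asked, and still so for the second after the job is handed in, with the robot touching nothing.
It also fails if it takes over 58 s, if anything falls off the work surface, if the arm or the gripper's body presses on something with over 40 N, if the wrist force passes 120 N, or if a joint passes its speed limit or range.

## Working session

There is one attempt and no reset: what is moved stays moved. The work goes in short steps, each a Python script; the robot and the scene stay as the last script left them, time stands still between calls to the robot, and variables do not carry over. Pictures are saved under pics/ and viewed, about 8 in all and at most 12, crops included, and the job is handed in when it is done.

```bash
mkdir -p pics; python3 - <<'E'
from station import r
import cv2,pickle
s={}
for n in("scene","top"):
    d=r.snapshot(n); s[n]=d; cv2.imwrite(f"pics/{n}0.png",d["frame"][:,:,::-1]); print(n,d["fx"],d["fy"],d["cx"],d["cy"],d["R"],d["t"])
pickle.dump(s,open("s0.pkl","wb")); print(r.sense())
E
```

```text
scene 369.3778108716495 369.3778108716495 322.06723203694884 203.93361057823103 [[-0.45531538  0.89013595  0.01859821]
 [ 0.66525708  0.35402144 -0.65734453]
 [-0.59171017 -0.28692648 -0.75336065]] [ 0.26334318 -0.30375938  1.12135782]
top 429.7094798106173 429.7094798106173 321.88181382507435 199.7678460881381 [[ 0.02076351 -0.9997837  -0.00119727]
 [-0.98320992 -0.02020213 -0.18135636]
 [ 0.18129295  0.00494277 -0.98341672]] [-0.00307924  0.56973669  0.99969359]
{'clock': 0.1, 'joints': array([-7.50981004e+01,  5.25686230e+00,  7.05737020e+01, -4.24397899e-04,
        1.04265009e+02, -3.24817201e+00]), 'joint_vel': array([ 0.09551367, -0.08823936, -0.16110306, -0.00256513,  0.07815757,
        0.14749225]), 'joint_torque': array([ 3.16618753e-03, -4.47857273e+01, -4.07570279e+01,  7.00313319e-02,
        2.84556724e-02, -1.13138810e-04]), 'tcp_pos': array([ 0.1869195 , -0.57019514,  0.40365247]), 'orientation': array([-1.79904557e+02, -5.00445316e-03,  1.81499632e+01]), 'contact_force': array([ 0.65955825,  0.13798486, -0.66103116]), 'torque': array([-0.02227069,  0.00432505,  0.06349805]), 'opening': 0.08783410228297034}
```

View pics/top0.png

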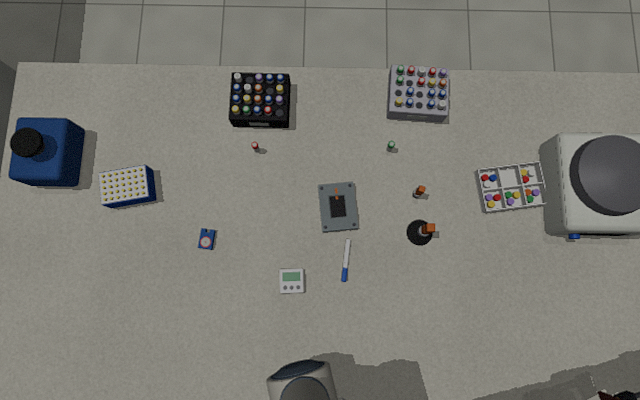

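View pics/scene0.png

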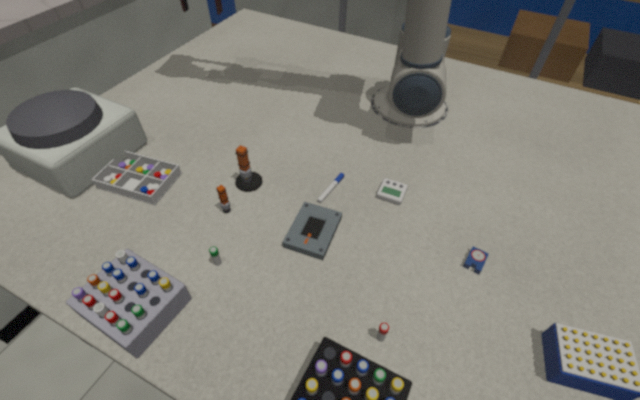

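Candidates: the stamp is either the tall one on the black pad (top 425,230; scene 243,165) or the small one at (420,191), so I take the one on the pad. The tag is the notched blue one at (207,239); the blue rack at (127,186) and blue box at (47,150) are not it. The anvil is at (338,206), with its key towards the top of the image. Next I measure and check with a close crop.

```bash
cat > h.py <<'E'
import numpy as np,cv2
def ray(d,p):
    R=np.array(d["R"]);c=-R.T@np.array(d["t"])
    v=R.T@np.array([(p[0]-d["cx"])/d["fx"],(p[1]-d["cy"])/d["fy"],1.]);return c,v
def onz(d,p,z):
    c,v=ray(d,p);return c+v*(z-c[2])/v[2]
def proj(d,X):
    q=np.array(d["R"])@np.array(X)+np.array(d["t"]);return np.array([d["fx"]*q[0]/q[2]+d["cx"],d["fy"]*q[1]/q[2]+d["cy"]])
def rect(d,lo,hi,c,h=30):
    """union of pieces in HSV range in window about c -> mask, pixels"""
    x,y=c;b=np.zeros((400,640),np.uint8);b[max(0,y-h):y+h,max(0,x-h):x+h]=255
    return cv2.inRange(cv2.cvtColor(d["frame"],cv2.COLOR_RGB2HSV),lo,hi)&b
def outline(d,m,z):
    """mask -> largest contour's min-area rectangle on plane z: centre, sizes, angle of long side"""
    k=max(cv2.findContours(m,0,1)[0],key=cv2.contourArea)[:,0]
    P=np.array([onz(d,p,z)[:2] for p in k])
    (c,s,a)=cv2.minAreaRect((P*1000).astype(np.float32))
    if s[0]<s[1]: s=s[::-1];a+=90
    return np.array(c)/1000,s,a
E
python3 - <<'E'
import pickle;from h import *
s=pickle.load(open("s0.pkl","rb"))
def crop(n,c,w):
    x,y=c;return cv2.resize(s[n]["frame"][y-w:y+w,x-w:x+w,::-1],(260,260),interpolation=cv2.INTER_CUBIC)
T=[("top",(207,239),22),("top",(338,206),32),("top",(422,215),36)]
S=[("scene",(477,260),22),("scene",(313,230),36),("scene",(238,178),42)]
cv2.imwrite("pics/crop1.png",np.vstack([np.hstack([crop(*a) for a in T]),np.hstack([crop(*a) for a in S])]))
for n,cs in(("top",dict(tag=(207,239),anvil=(338,206),pad=(420,232))),("scene",dict(tag=(477,260),anvil=(313,230),pad=(248,181)))):
    d=s[n]
    print(n,"tag",outline(d,rect(d,(100,90,40),(130,255,255),cs["tag"],22),.012))
    f=d["frame"];x,y=cs["anvil"];print(cv2.cvtColor(f,cv2.COLOR_RGB2HSV)[y-18:y+19:6,x-18:x+19:6].tolist()[:3], cv2.cvtColor(f,cv2.COLOR_RGB2HSV)[y-40,x-40])
    print(n,"nest",outline(d,rect(d,(0,0,0),(179,120,55),cs["anvil"],22),.018))
    print(n,"pad",outline(d,rect(d,(0,0,0),(179,120,55),cs["pad"],25),.006))
    m=rect(d,(3,150,80),(14,255,255),(427,228) if n=="top" else (243,158),16)
    print("handle",np.mean(np.argwhere(m),0)[::-1],outline(d,m,.106))
E
```

```text
top tag (array([0.4721954 , 0.29617032]), (48.122169494628906, 35.385929107666016), 173.44396209716797)
[[[120, 17, 61], [99, 18, 100], [94, 21, 98], [98, 31, 98], [114, 14, 94], [84, 13, 101], [26, 16, 128]], [[90, 26, 99], [99, 18, 99], [90, 18, 99], [98, 28, 99], [94, 20, 89], [95, 16, 98], [21, 20, 129]], [[101, 21, 95], [78, 13, 99], [90, 18, 28], [165, 38, 27], [103, 57, 40], [90, 16, 95], [27, 26, 100]]] [ 25  20 137]
top nest (array([ 0.56111066, -0.03010747]), (54.4473876953125, 37.678829193115234), 7.619766712188721)
top pad (array([ 0.49892859, -0.2366059 ]), (62.472389221191406, 60.75612258911133), 30.067819595336914)
handle [430.33333333 227.22222222] (array([ 0.50110721, -0.24070609]), (18.345006942749023, 18.330516815185547), 178.4814224243164)
scene tag (array([0.48764297, 0.29521939]), (31.196510314941406, 27.690380096435547), 82.74832916259766)
[[[24, 23, 153], [94, 18, 112], [93, 21, 110], [95, 14, 110], [96, 11, 111], [103, 16, 112], [90, 16, 113]], [[40, 6, 122], [90, 14, 109], [96, 13, 95], [30, 10, 51], [90, 15, 83], [90, 18, 102], [90, 14, 110]], [[96, 11, 111], [90, 17, 108], [60, 6, 41], [0, 43, 42], [0, 28, 45], [90, 11, 97], [90, 10, 105]]] [ 25  21 156]
scene nest (array([ 0.56352887, -0.02987447]), (48.399505615234375, 34.0103645324707), 5.581576347351074)
scene pad (array([ 0.50737921, -0.23564571]), (57.16758346557617, 57.01118087768555), 33.380863189697266)
handle [242.36 156.84] (array([ 0.53553424, -0.21391046]), (31.5718936920166, 17.354185104370117), 40.93054962158203)
```

View pics/crop1.png

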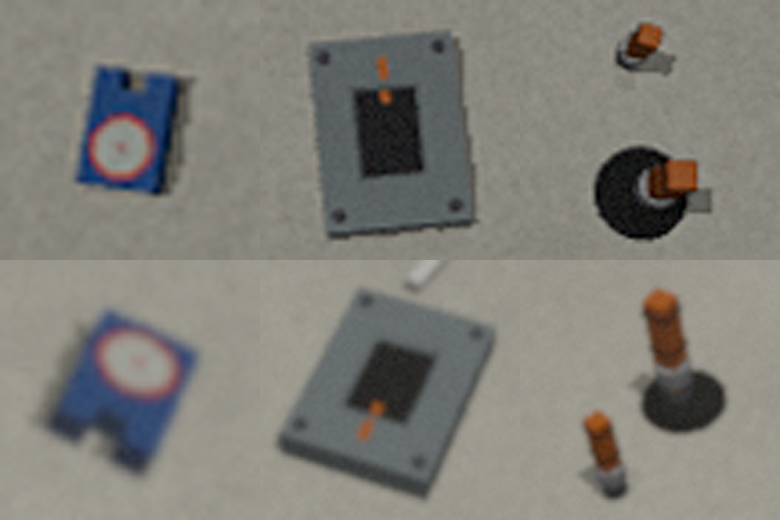

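The crop confirms the choices:
- **Tag:** notch end towards the image top, about world +x, yaw about -6.6°.
- **Anvil:** key towards +x, yaw about 7.6°.
- **Stamp:** the tall one on the pad. The look-alike is clearly smaller.

One refinement with the ring, anvil outline and handle, then I move.

```bash
python3 - <<'E'
import pickle;from h import *
s=pickle.load(open("s0.pkl","rb"))
for n,c in(("top",[(207,239),(338,206),(430,227),(420,192),(420,232)]),("scene",[(477,260),(313,230),(243,152),(222,190),(248,181)])):
    d=s[n]
    m=rect(d,(165,60,60),(179,255,255),c[0],16)|rect(d,(0,60,60),(8,255,255),c[0],16)
    e=cv2.fitEllipse(cv2.convexHull(np.argwhere(m)[:,::-1].astype(np.float32)))
    print(n,"ring px",e,"->",onz(d,e[0],.014))
    m=rect(d,(80,5,80),(130,60,125),c[1],45);m=cv2.morphologyEx(m,cv2.MORPH_OPEN,np.ones((3,3)))
    print("anvil",outline(d,m,.020 if n=="top" else .018))
    m=rect(d,(0,0,0),(179,120,45),c[1],22)
    m=rect(d,(3,110,60),(16,255,255),c[1],26); print("key+stripe",onz(d,np.mean(np.argwhere(m),0)[::-1],.02))
    # handle: brightest orange is the top face
    for i in(2,3):
        m=rect(d,(3,130,60),(14,255,255),c[i],14); q=np.argwhere(m)[:,::-1]; print("orange",len(q),q.min(0),q.max(0))
d=s["top"];f=cv2.cvtColor(d["frame"],cv2.COLOR_RGB2HSV)
print(f[220:238,414:438,2]);print(f[220:238,414:438,1])
E
```

```text
top ring px ((205.0721893310547, 241.37242126464844), (10.072274208068848, 10.99051284790039), 47.06255340576172) -> [0.4652232  0.29796349 0.014     ]
anvil (array([ 0.56068274, -0.03030304]), (117.64854431152344, 88.02667999267578), 6.641509532928467)
key+stripe [ 0.59095024 -0.02665868  0.02      ]
orange 88 [423 223] [434 232]
orange 41 [416 186] [424 193]
scene ring px ((477.7211608886719, 254.87722778320312), (9.409379005432129, 14.05027961730957), 116.10814666748047) -> [0.46739386 0.29747071 0.014     ]
anvil (array([ 0.56400787, -0.02907858]), (118.8825454711914, 89.64720153808594), 6.563446998596191)
key+stripe [ 0.59279111 -0.02643921  0.02      ]
orange 171 [237 146] [248 165]
orange 113 [217 185] [227 203]
[[ 91  70  46  38  36  27  32  56  63  79 118 145 146 138 138 141 142 141
  136 134 140 139 140 147]
 [ 25  11  21  21  30  18  22  16  15  14  52  83 118 137 141 139 140 144
  142 133 135 140 142 144]
 [ 23  17  23  24  23  25  24  16  24  24  11  19  42  88 132 146 145 144
  140 143 140 142 139 141]
 [ 21  24  23  24  14  18  25  20  33  25  21   2  20 106 136 133 12
[... 2566 characters left out ...]
26 216  15  27  13  11  81 255 210 201 175 191 205 207 180 181 212
  207 236 211  31  16  18]
 [ 53  47  30  13   9   5   8  38 255 226 210 163 177 212 249 255 234 225
   25  20  18  14  13  21]
 [ 67  31   0  90  38   8  14  39 128 207 244 255 224 205 255 255 255  23
   13  14  13  21  18  24]
 [ 18  47  57  26  22  22  15   8  13  15  10  10  22  16  13  55 113 255
   17  21  23  20  23  13]
 [ 27  26  35  58 148  33  13  11  12   3  13   5  12   9   7  78 232 255
   35  23  18  26  21  21]
 [ 13  35 128  48  62  71  44  32  38  10   9  19  21  26  55 162 128 198
   13  21  24  19  24  19]
 [ 70  20  41  60  44 104  51  51  45  59  67  81 255  55  51  58 255  35
   25  17  26  20  23  24]]
```

```bash
python3 - <<'E'
from station import r
import cv2,pickle,numpy as np
t=[.4742,.2968]; a=[.562,-.0297]
r.reach([*t,.26],[180,0,-6.6])
r.servo_line([*t,.189],speed=.1)
print(r.sense()["tcp_pos"],r.sense()["contact_force"])
r.grab(25); s=r.sense(); print(s["opening"],s["tcp_pos"],s["orientation"])
r.servo_line([*t,.26],speed=.15)
r.reach([*a,.26],[180,0,6.7])
r.servo_line([*a,.213],speed=.1)
r.wait(.3)
s=r.sense();print(s["clock"],s["opening"],s["tcp_pos"],s["orientation"],s["contact_force"])
S={n:r.snapshot(n) for n in("scene","top")};pickle.dump(S,open("s1.pkl","wb"))
A=S["top"]["frame"][166:246,288:388,::-1];B=S["scene"]["frame"][190:270,263:363,::-1]
cv2.imwrite("pics/hover.png",np.hstack([cv2.resize(x,(400,320),interpolation=2) for x in(A,B)]))
E
```

```text
[0.47444368 0.29692947 0.18969867] [ 0.47493607 -0.01159037 -0.01689003]
0.03376896126931306 [0.47419216 0.29679971 0.18897921] [ 1.79998002e+02  3.95230023e-03 -6.59991219e+00]
7.8833 0.033496530319676185 [ 0.56218667 -0.02976063  0.2137222 ] [ 1.79984000e+02 -6.70052486e-02  6.69712634e+00] [ 0.01659311  0.32154444 -0.1380604 ]
```

View pics/hover.png

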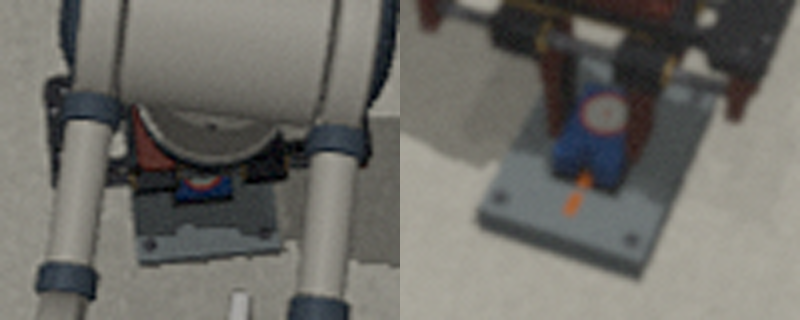

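The tag is held square above the nest, with its notch lined up with the orange key in the scene view. I compare the ring in that view with the same view's anvil centre, then lower.

```bash
python3 - <<'E'
import pickle;from h import *
d=pickle.load(open("s1.pkl","rb"))["scene"]
c=(263+51,190+28)
m=rect(d,(165,50,60),(179,255,255),c,10)|rect(d,(0,50,60),(8,255,255),c,10)
q=np.argwhere(m)[:,::-1]; print(len(q),q.min(0),q.max(0))
e=cv2.fitEllipse(cv2.convexHull(q.astype(np.float32)));p=onz(d,e[0],.0387)
u=np.array([np.cos(np.radians(6.65)),np.sin(np.radians(6.65))]);v=np.array([-u[1],u[0]])
w=np.array([.5638,-.0293])-.008*u
print(e,p,"err along x,y mm",(p[:2]-w)@u*1e3,(p[:2]-w)@v*1e3)
k=rect(d,(3,120,80),(20,255,255),(309,237),12);print(onz(d,np.mean(np.argwhere(k),0)[::-1],.02))
E
```

```text
33 [308 213] [320 223]
((314.4633483886719, 217.95286560058594), (10.219592094421387, 13.221327781677246), 93.38706970214844) [ 0.55516841 -0.03054361  0.0387    ] err along x,y mm -0.7175318427024624 -0.23567462202093878
[ 0.59398361 -0.02620951  0.02      ]
```

```bash
python3 - <<'E'
from station import r
import cv2,pickle,numpy as np
a=[.5625,-.0297]
for z in(.209,.207,.205,.204):
    r.servo_line([*a,z],speed=.03); r.wait(.1); s=r.sense(); print(z,s["tcp_pos"],s["contact_force"].round(1))
    if s["contact_force"][2]>8: print("stop");break
else:
    r.let_go(); r.servo_line([*a,.30],speed=.2)
    r.reach([.47,-.18,.33],[180,0,0]);
    S={n:r.snapshot(n) for n in("scene","top")};pickle.dump(S,open("s2.pkl","wb"))
    A=S["top"]["frame"][166:246,288:388,::-1];B=S["scene"]["frame"][190:270,263:363,::-1]
    cv2.imwrite("pics/home.png",np.hstack([cv2.resize(x,(400,320),interpolation=2) for x in(A,B)]))
print(r.sense()["clock"])
E
```

```text
0.209 [ 0.56246251 -0.02970168  0.20885219] [-0.2 -0.3 -0.7]
0.207 [ 0.56250219 -0.02968338  0.20697493] [-0.4 -1.3 -0.1]
0.205 [ 0.56249292 -0.0296981   0.20496288] [-0.5  0.7 -0.7]
0.204 [ 0.56249043 -0.02968178  0.20398784] [-0.5  0.2 -0.5]
11.8583
```

View pics/home.png

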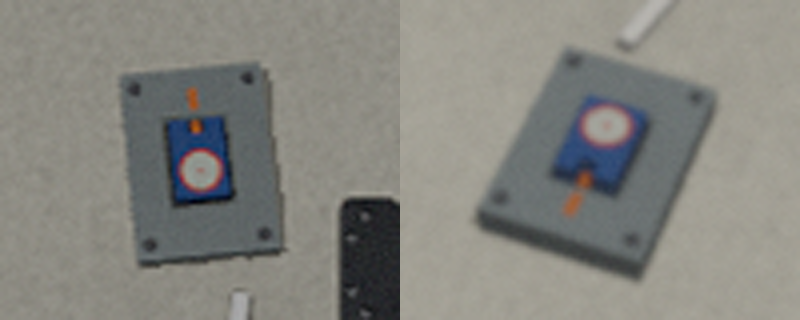

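The tag sits in the nest with the orange key in its notch, in both views. I measure the ring, then grasp the stamp.

```bash
python3 - <<'E'
from station import r
import pickle;from h import *
S=pickle.load(open("s2.pkl","rb"))
for n,c in(("top",(288+50,166+43)),("scene",(263+51,190+31))):
    d=S[n];m=rect(d,(165,50,60),(179,255,255),c,8)|rect(d,(0,50,60),(5,255,255),c,8)
    e=cv2.fitEllipse(cv2.convexHull(np.argwhere(m)[:,::-1].astype(np.float32)));print(n,e[0],e[1],onz(d,e[0],.029))
g=[.502,-.240]
r.reach([*g,.33],[180,0,-1.5]); r.servo_line([*g,.239],speed=.1)
print(r.sense()["contact_force"].round(1))
r.grab(40); s=r.sense(); print(s["opening"],s["tcp_pos"],s["orientation"],s["contact_force"].round(1))
r.wait(.2); s=r.sense(); print(s["tcp_pos"],s["contact_force"].round(1))
r.servo_line([*g,.30],speed=.1)
r.reach([.53,-.10,.30],[180,0,3]); r.wait(.2)
S={n:r.snapshot(n) for n in("scene","top")};pickle.dump(S,open("s3.pkl","wb"))
s=r.sense();print(s["clock"],s["tcp_pos"],s["opening"],s["contact_force"].round(1))
A=S["top"]["frame"][170:290,350:470,::-1];B=S["scene"]["frame"][100:260,190:350,::-1]
cv2.imwrite("pics/grip.png",np.hstack([cv2.resize(x,(400,400),interpolation=2) for x in(A,B)]))
E
```

```text
top (337.74639892578125, 208.036376953125) (10.376209259033203, 10.574207305908203) [ 0.553789   -0.03117815  0.029     ]
scene (314.13494873046875, 220.78773498535156) (9.650177001953125, 12.506218910217285) [ 0.55535014 -0.03119775  0.029     ]
[0.2 0.6 0.2]
0.020131464256532658 [ 0.5019831  -0.2400305   0.23901502] [ 1.79993943e+02  2.78790447e-03 -1.50326326e+00] [ 0.9 -0.6 -0.3]
[ 0.5019694  -0.24003664  0.23896677] [ 0.4 -0.1  0.7]
16.225 [ 0.52988025 -0.10103276  0.29987532] 0.01957086145086349 [-0.2  0.1 -0.3]
```

View pics/grip.png

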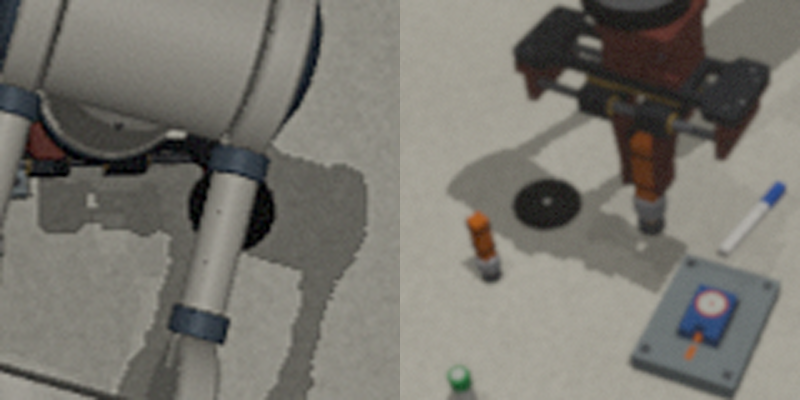

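In the scene view the stamp hangs upright in the jaws, the white pad dot shows near (249,181), and the tag is still home. I check the stamp's axis against the tool, and the pad centre.

```bash
python3 - <<'E'
import pickle;from h import *
d=pickle.load(open("s3.pkl","rb"))["scene"];f=d["frame"]
m=rect(d,(0,0,0),(179,140,50),(248,181),18)
k=max(cv2.findContours(m,0,1)[0],key=cv2.contourArea);e=cv2.fitEllipse(cv2.convexHull(k));print("pad",e,onz(d,e[0],.006))
g=cv2.cvtColor(f,cv2.COLOR_RGB2GRAY)
w=g[176:187,243:255].astype(float);w=np.clip(w-60,0,None);yy,xx=np.mgrid[176:187,243:255];print("dot",onz(d,(np.sum(xx*w)/w.sum(),np.sum(yy*w)/w.sum()),.006), (np.sum(xx*w)/w.sum(),np.sum(yy*w)/w.sum()))
T=[.5299,-.101];z0=.2999-.233
for h in(0,.004,.008,.02,.029,.038,.05):print("axis h",h,proj(d,[*T,z0+h]).round(1))
a=np.linspace(0,6.28,60)
for R,h in((.012,0),(.012,.008),(.014,.02),(.014,.038)):
    P=np.array([proj(d,[T[0]+R*np.cos(t),T[1]+R*np.sin(t),z0+h]) for t in a]);print(R,h,P.min(0).round(1),P.max(0).round(1))
print(g[174:198,282:302])
E
```

```text
pad ((248.43609619140625, 181.34706115722656), (18.337234497070312, 25.338376998901367), 83.11965942382812) [ 0.50632572 -0.23509964  0.006     ]
dot [ 0.50274793 -0.23773071  0.006     ] (np.float64(248.37762237762237), np.float64(180.04195804195805))
axis h 0 [290.8 189.4]
axis h 0.004 [290.7 188.1]
axis h 0.008 [290.6 186.8]
axis h 0.02 [290.4 182.8]
axis h 0.029 [290.2 179.8]
axis h 0.038 [290.  176.7]
axis h 0.05 [289.7 172.4]
0.012 0 [285.1 185.3] [296.4 193.5]
0.012 0.008 [284.9 182.7] [296.3 190.9]
0.014 0.02 [283.6 178.1] [297.1 187.7]
0.014 0.038 [283.1 171.9] [296.8 181.5]
[[121 105  67  48  47  49  52  55  47  49  35  42  44  42  56  81 111 139
  151 147]
 [147 125  83  53  46  47  43  49  43  43  38  40  40  44  72 108 133 146
  151 150]
 [149 127  83  55  57  54  53  50  49  41  39  40  46  58 101 131 145 150
  149 150]
 [145 121  82  59  59  60  58  57  55  52  44  39  45  72 114 141 148 152
  150 150]
 [136 111  82  72  64  64  62  62  60  55  53  53  62  79 114 138 145 152
  151 149]
 [133 108  90  81  77  69  68  63  59  57  67  71  78  86 113 136 144 149
  150 149]
[... 831 characters left out ...]
 150 145
  147 145]
 [122 127 117  89  63  51  50  49  49  49  48  48  52  80 121 144 149 150
  149 148]
 [116 115 108  84  58  42  44  50  48  48  42  49  60  97 128 142 148 150
  150 148]
 [111 114 110  92  74  54  43  47  47  51  43  52  74 112 136 148 146 147
  150 151]
 [108 110 111 106  90  74  62  62  54  53  62  74  90 110 130 144 145 148
  151 152]
 [105 107 107 107 103  97  89  87  81  85  84  91  98 107 119 126 128 138
  143 144]
 [105 102 102 109 108 104  99 100 103 100 100 103 104 106 107 110 111 118
  129 139]
 [107 104 109 116 118 115 109 104 104 102 102 103 108 104 103 103 105 105
  110 119]
 [111 108 114 129 137 132 121 107 104 103 105 106 104 100 103 100  97 102
  106 107]]
```

The stamp's axis agrees with the tool pose to about 1 mm, and its die-face height agrees too. Now the press.

```bash
python3 - <<'E'
from station import r
import pickle;from h import *
d=pickle.load(open("s3.pkl","rb"))["scene"]
g=cv2.cvtColor(d["frame"],cv2.COLOR_RGB2GRAY)
w=g[177:186,244:254].astype(float);print(w.astype(int));w=np.where(w>w.max()*.6,w,0);yy,xx=np.mgrid[177:186,244:254]
p=(np.sum(xx*w)/w.sum(),np.sum(yy*w)/w.sum());print("dot",p,onz(d,p,.006))
a=[.555,-.031]
r.reach([*a,.30],[180,0,6.7]); r.servo_line([*a,.268],speed=.06); r.wait(.3)
f0=r.sense()["contact_force"];print("f0",f0.round(2),r.sense()["tcp_pos"])
z=.268
for z,v in((.2605,.015),(.2585,.01),(.257,.01)):
    r.servo_line([*a,z],speed=v); r.wait(.15); s=r.sense();F=(s["contact_force"]-f0)[2]; print(z,s["tcp_pos"],F.round(2),s["contact_force"].round(2))
    if F>7.5: break
for _ in range(4):
    if F>6.8: break
    z-=.0008; r.servo_line([*a,z],speed=.01); r.wait(.15); s=r.sense();F=(s["contact_force"]-f0)[2]; print("adj",z,s["tcp_pos"],F.round(2))
r.wait(.7); S=r.snapshot("scene"); pickle.dump(S,open("s4.pkl","wb")); r.wait(.7); s=r.sense();print("held",(s["contact_force"]-f0).round(2),s["tcp_pos"])
r.servo_line([*a,.268],speed=.02); r.servo_line([*a,.32],speed=.08)
print(r.sense()["clock"],r.sense()["opening"])
cv2.imwrite("pics/press.png",cv2.resize(S["frame"][140:260,250:370,::-1],(480,480),interpolation=2))
E
```

```text
[[24 35 33 36 35 30 34 36 31 27]
 [30 33 37 37 46 43 40 30 29 34]
 [31 31 40 60 75 75 58 40 34 38]
 [37 33 46 70 95 87 65 42 36 30]
 [36 29 40 63 78 75 53 36 35 37]
 [34 37 28 40 49 45 39 36 33 36]
 [36 33 34 34 29 35 32 35 33 33]
 [37 27 30 33 33 35 40 35 38 34]
 [31 34 34 34 36 35 35 36 22 37]]
dot (np.float64(248.36204744069911), np.float64(179.9350811485643)) [ 0.50246608 -0.23796968  0.006     ]
f0 [ 0.28  0.41 -1.96] [ 0.55507979 -0.03095091  0.26841018]
0.2605 [ 0.55499389 -0.03098581  0.2608605 ] 5.5 [-1.39  0.02  3.55]
0.2585 [ 0.55502867 -0.03098999  0.2588475 ] 6.56 [-2.43  1.13  4.6 ]
0.257 [ 0.55501226 -0.03101161  0.25762224] 8.02 [-3.28  0.55  6.07]
held [-3.37 -0.33  8.48] [ 0.55500263 -0.0309802   0.25763869]
22.3 0.019943532168403343
```

View pics/press.png

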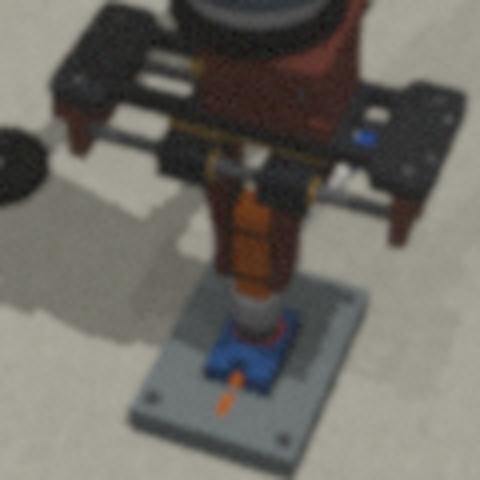

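The press picture shows the die square on the ring, and the force held at about 8.5 N (about 4.4 mm travel by height). Now I return the stamp to the pad dot.

```bash
python3 - <<'E'
from station import r
import pickle;from h import *
a=[.5025,-.2382]
r.reach([*a,.30],[180,0,-1.5]); r.servo_line([*a,.246],speed=.08); r.wait(.3)
f0=r.sense()["contact_force"]
for z in(.2415,.2405,.2398,.2392,.2387,.238):
    r.servo_line([*a,z],speed=.015); r.wait(.15); s=r.sense();F=(s["contact_force"]-f0)[2]; print(z,s["tcp_pos"].round(4),F.round(2))
    if F>1.8: break
r.let_go(); r.wait(.3); r.servo_line([*a,.34],speed=.1)
r.reach([.35,-.40,.40],[180,0,-20]); r.wait(.3)
S={n:r.snapshot(n) for n in("scene","top")};pickle.dump(S,open("s5.pkl","wb"))
print(r.sense()["clock"],r.sense()["contact_force"].round(1))
A=S["top"]["frame"][130:290,300:460,::-1];B=S["scene"]["frame"][120:280,190:350,::-1]
cv2.imwrite("pics/end.png",np.hstack([cv2.resize(x,(400,400),interpolation=2) for x in(A,B)]))
E
```

```text
0.2415 [ 0.5025 -0.2382  0.2415] -0.23
0.2405 [ 0.5025 -0.2382  0.2405] 0.15
0.2398 [ 0.5025 -0.2382  0.2398] -0.43
0.2392 [ 0.5025 -0.2382  0.2392] -0.21
0.2387 [ 0.5025 -0.2382  0.239 ] 2.63
30.4083 [-0.9 -0.2 -0.5]
```

View pics/end.png

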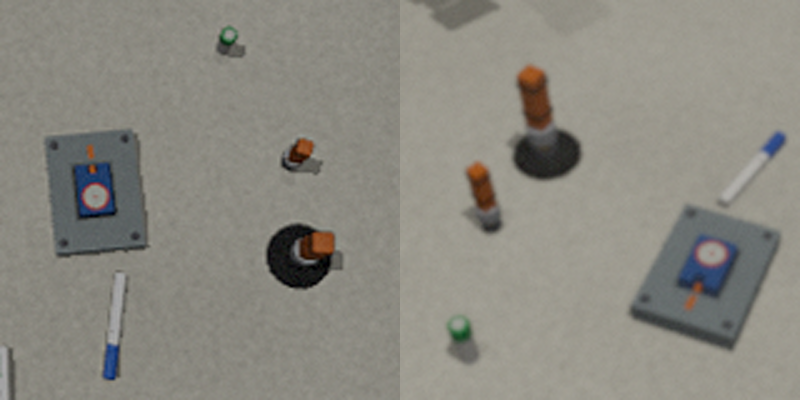

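```bash
python3 - <<'E'
from station import r
import pickle;from h import *
S0=pickle.load(open("s0.pkl","rb"));S=pickle.load(open("s5.pkl","rb"));d=S["top"]
m=rect(d,(3,150,80),(14,255,255),(428,228),16);print("handle",outline(d,m,.106))
b=rect(d,(0,0,0),(179,255,60),(420,232),25);k=max(cv2.findContours(b,0,1)[0],key=cv2.contourArea)[:,0]
k=k[k[:,0]<418];P=np.array([onz(d,p,.006)[:2] for p in k])
c=np.linalg.lstsq(np.c_[2*P,np.ones(len(P))],(P**2).sum(1),rcond=None)[0];print("pad circle",c[:2],(c[2]+c[:2]@c[:2])**.5)
D=np.abs(d["frame"].astype(int)-S0["top"]["frame"]).max(2)
for n,(x,y) in dict(red=(255,147),green=(391,146),pen=(346,260),small=(420,191)).items(): print(n,(D[y-14:y+14,x-10:x+10]>50).sum())
r.hand_in()
E
```

```text
handle (array([ 0.50245575, -0.23732355]), (16.84865951538086, 16.055728912353516), 178.69855499267578)
pad circle [ 0.50005082 -0.23789271] 0.031025322466793015
red 0
green 0
pen 0
small 0
the job is handed in; nothing more can be done
```

The job is handed in, with about 30 s of the 58 s used. The interface reports no verdict, so these are my own last checks.

- **Tag:** it was laid in the nest with its notch over the orange key and released. Both cameras show it still home after the stamping.
- **Press:** the stamp stood upright on the red ring for over a second at a steady reading of about 8.5 N. Tool height puts the spring travel at about 4.4 mm. The force zero drifts by 1–2 N, so the true force may be nearer 6.5–8.5 N, which still means more than 3 mm of travel. The sideways force read about 3 N with no measured sliding. The stamp met the pad again at the expected height, so it had not slipped in the jaws.
- **Stamp:** it stands upright on its pad, about 2.5 mm from the pad centre by the top view. I placed it on the pad's white dot as measured in the other view, so the two disagree by about 2 mm, which is what the calibration allows.
- **Bystanders:** both vials, the pen and the small look-alike stamp show no change in the top view.

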